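# Set the suction and hold the dust pot's lid half-turned

## Task

Turn the suction dial on the control box until its pointer is on the long mark, then fit the bayonet lid into the neck of the dust pot with its lugs in the slots, fully home, and twist it clockwise to the half-way mark, half of the way to the lock click, never on to the click. The lid springs back if let go, so finish while still gripping it and holding it at the half-way mark, and leave the jar, the tin and the wrench where they are.

Things in the scene. Friction and masses are not known exactly. Their poses are not given: they have to be found in the camera images.
- control_box: Grey box, 120 x 120 x 55 mm high, fixed to the bench left or right of the pot (it trades places with the lid). Origin: centre of its underside. On its top, in the middle, is the dial within a round scale plate (108 mm) with black ticks, one much longer and broader than the rest.
- dial (a joint): Suction dial angle: 0 when its white pointer points along the box's -x axis, growing clockwise from above; range 0 to 3.4, light friction (0.05 N m), stays where left. The long mark is at 1.90 rad; within about 0.1 rad is on the mark. It starts 0.6 to 1.5 rad short of it.
- dial_grip (a point): Point on the dial's axis at grip height, 89 mm above the bench. The dial is a black disc 56 mm across (top 67 mm above the bench) with an upright bar grip across it, 52 mm long, 14 mm thick, top 97 mm above the bench. The point turns with the dial: x lies along the bar, whose -x end has the white pointer line.
- pot: Grey dust pot, 130 mm across, fixed to the bench, with a white pipe stub (ends 105 mm from the axis) low on its +x side and a dark steel neck collar on top, 104 mm across, 6.5 mm thick, its top 130 mm above the bench. Origin: centre of the underside. Bore 53 mm across; two entry slots, 16 mm wide, run from it along +x and -x to 37 mm from the axis.
- neck_top (a point): Centre of the neck's mouth, level with the collar's top; axes as the pot's (x along the entry slots). Lugs go down through the slots and then turn in the space beneath the collar.
- half_mark: The half-way mark: two white ribs on the collar's top, facing each other across the bore. Origin on the neck's axis, level with the collar's top; x runs through both ribs, 0.785 rad clockwise (from above) of the slots. The lid is there when its bar points at the ribs. Double ribs farther round, 1.45 rad from the slots, mark the lock.
- coupling (a joint): Sprung ring in the neck, driven by the lid's lugs: 0 at rest (its 16 mm notches under the slots), growing clockwise from above. With the lid home it follows the lid's twist, up to 0.1 rad behind (play). A spring turns ring and lid back towards 0: 0.06 N m at 0, 0.2 N m half-way. The lock clicks at 1.3 (end stop 1.5).
- lid: Loose bayonet lid, 0.14 to 0.28 kg, upright on its plug on the bench. Origin: centre of the plug's underside. Plug 49 mm across, 22 mm high, foot chamfered; two lugs along +x and -x reach 34 mm from the axis, 12 mm wide, 3 to 12 mm above the origin. Either way round fits. Fully home, its flange rests on the collar, the origin 22 mm below the neck's mouth.
- lid_grip (a point): Grip point on the lid's axis, 50 mm above the lid's origin, axes as the lid's. Black upright bar along x: 70 mm long, 16 mm thick, 28 to 59 mm above the lid's origin, standing on the black flange, 80 mm across and 6 mm thick (22 to 28 mm above the origin).
- screw_jar: Bystander: glass jar, 60 mm across, 85 mm high. Leave alone.
- wax_tin: Bystander: tin, 72 mm across, 70 mm high. Leave alone.
- wrench: Bystander: wrench lying flat, crosswise, beyond the pot. Leave alone.
Not all that is in view belongs to the job. Leave any brown or turquoise look-alike of the control_box alone.

How it is judged:
On the way, in this order (a step that is already met when the one before it is completed fails the run):
1. the dial's pointer is on the long mark (value of joint dial between 1.76 and 2.04 rad), for 0.3 s.
2. the lid is fully home in the neck, its lugs in the slots, not yet twisted (horizontal distance between lid and neck_top below 0.006 m and z of lid in the frame of neck_top below -0.018 m and angle between lid's own z axis and vertical below 0.09 rad and value of joint coupling below 0.3 rad), for 0.1 s.
At the end, for the whole second after the job is handed in: Dial within 0.14 rad of the long mark; lid fully home in the neck (origin over 18 mm below the mouth, within 6 mm of its axis, tilt under 0.09 rad), its bar within 0.15 rad of the half-way mark, coupling at 0.45 to 1.1 rad and still, the fingers gripping the lid with over 2 N (all of step 1 and horizontal distance between lid and neck_top below 0.006 m and z of lid in the frame of neck_top below -0.018 m and angle between lid's own z axis and vertical below 0.09 rad and angle between the x axis of lid and the x axis of half_mark, either way round below 0.15 rad and value of joint coupling between 0.45 and 1.1 rad and velocity of joint coupling between -0.1 and 0.1 rad/s and contact force between the fingers and lid above 2 N); the arm keeps its last pose, push and grip.
It fails at once if the lid is twisted on to the lock click (coupling past 1.3 rad) (value of joint coupling above 1.3 rad).
It fails at once if the jar, the tin or the wrench is moved by more than 30 mm (distance of any of screw_jar, wax_tin, wrench from where it was at the start of the episode above 0.03 m).
It also fails if it takes over 58 s, if anything falls off the work surface, if the arm or the gripper's body presses on something with over 40 N, if the wrist force passes 120 N, or if a joint passes its speed limit or range.

## Robot

A 7-joint arm with a two-finger parallel gripper is mounted at the origin on the work surface. World frame = base frame: x ahead of the robot, y to its left, z up, the work surface at z = 0. Lengths are in m, angles in rad, forces in N, time in s.
With the tool pointing down it reaches from about 0.4 to 0.875 m from the base axis. Payload 19.3 kg.
Tool frame: the origin (TCP) lies midway between the tips of the shut fingers; the grasp point (between the pads) lies bot.pinch_z behind it (bot.pinch_z is the distance from the TCP to the grasp point, in m); z points along the fingers, y is the line along which they close (so a half turn about z gives the same grasp; the last joint's range is limited). The gripper opens to 85 mm and grips with 20 to 120 N. Pads are 22 mm wide; open, the fingers measure 114 mm over their backs; the gripper's body (76 mm by 85 mm) begins 54 mm behind the grasp point. The pads swing forward as they close: fully open they stand 13 mm farther back than shut.
Start: joints at [-1.313, 0.521, -0.036, 1.599, 0.021, 1.021, -0.113], TCP at [0.201, 0.592, 0.21] pointing down, gripper open.
Joint ranges: [-2.91, 2.91], [-0.3, 2.13], [-1.5, 1.42], [0.17, 2.43], [-1.26, 4.41], [0.16, 1.93], [-2.52, 2.52]. Speed limits (rad/s): [1.89, 1.89, 2.39, 2.39, 3.01, 3.01, 3.01].

## Interface

Orientations are given as [roll, pitch, yaw] about the fixed x, y, z axes, in that order (R = Rz(yaw) Ry(pitch) Rx(roll)).
In Python, from workcell import readout, grab_frame, camera_info, workorder, bot gives the robot as it stands. The module is installed in compiled form; this text tells all that it offers.
- The arm moves only by the tool drive_tool, never from a script. Its argument "targets" is a list of rows, each an object of numbers: "dx", "dy", "dz": the shift along the tool's x, y, z as a fraction of full scale; "yaw": the turn about the tool's z as a fraction of full scale; "fingers": the closure, from 0 (fully open) to 1 (shut). In form: [{"dx": .., "dy": .., "dz": .., "yaw": .., "fingers": ..}, ...]. A call has 1 to 20 rows; each row shifts and turns the commanded pose from where the row before left it, along the tool's axes as they then stand; what a row does not reach is not made up. Full scale, the value 1, is 0.1 m for a shift and 90 degrees for a turn. A row lasts 1/10 s, in which the tool goes at most 50 mm and 8.59 degrees, less where a joint would pass 70% of its speed; a pose out of reach is approached as far as the arm can. A call with a number of a shift or a turn outside -1 to 1 is refused whole. A call with a gripper value outside its range is refused whole. The fingers move at their own pace and stop on an object; "squeeze" is the grip in N (left out, the last holds). Time passes only in rows, so rows that do not move let the fingers close. It gives the time, the measured TCP pose, the force, the opening and the grip force at its end, in the units of the state.
- readout.observe(): the state, without advancing time (a new reading comes with each control period).
- grab_frame(name): name is "scene" or "top" or "wrist"; returns the picture (480x640x3 uint8, blue, green, red); there is no depth.
- camera_info(name): a dict with "fx", "fy", "cx", "cy" (pixels), "T" (4x4, takes a point from camera to world coordinates); the wrist camera has in their place "hand_eye" (4x4, takes a point from camera to tool coordinates, whose origin is the TCP and whose axes are the flange's). Camera axes: x right, y up, looking along -z (the intrinsics and any distortion apply to the point x, -y, -z); pixel columns grow to the right and rows downward; lengths in m; the calibration is good to about 2 mm. A picture is of the moment at which its call begins: read the wrist's pose just before it. camera_info takes no time and is no camera call.
- workorder.job_done(): hands the job in; it is judged then, once.
The state is a dict: "clock": time; "qpos": joint angles; "qd": joint speeds; "joint_efforts": joint torques, N m; "position": TCP position; "tool_rot": TCP orientation; "force": force on the tool from outside, world axes, zero at the start; "moment": the same for the moment, N m; "grip_width": finger opening in m; "finger_force": force on a finger pad.
Only numpy, scipy, OpenCV 4.12 (cv2) and the standard library are available. Lean on these libraries where they do the work, as an engineer would, in place of code of your own. Each camera call takes 0.05 s, during which the arm holds its last target. There are 200 camera calls.

## Working session

There is one attempt and no reset: what is moved stays moved. The work goes in short steps, Python scripts to look and compute and a tool call to move; the robot and the scene stay as the last step left them, time stands still between calls to the robot, and variables do not carry over. Pictures are saved under pics/ and viewed, at most 10 in all, crops included, and the job is handed in when it is done.

Besides the shell and the picture viewer there is one more tool, called after "Emit:" as name(argument=value, ...), one argument or row to a line, values as JSON. drive_tool: Moves the arm, as the interface text tells. Shift numbers are shares of 0.1 m and turn numbers shares of 90 degrees, none past 1 either way. Its arguments: {"type":"object","properties":{"targets":{"type":"array","items":{"type":"object","properties":{"dx":{"type":"number","minimum":-1,"maximum":1},"dy":{"type":"number","minimum":-1,"maximum":1},"dz":{"type":"number","minimum":-1,"maximum":1},"yaw":{"type":"number","minimum":-1,"maximum":1},"fingers":{"type":"number"}}}},"squeeze":{"type":"number"}},"required":["targets"]}

```bash
mkdir -p pics; python3 - <<'E'
from workcell import readout, grab_frame, camera_info, bot
import cv2,numpy as np
s=readout.observe();print(s, bot.pinch_z)
for n in("scene","top","wrist"):
    cv2.imwrite(f"pics/{n}0.png",grab_frame(n)); print(n,camera_info(n))
E
```

```text
{'clock': 0.0, 'qpos': array([-1.31320157,  0.52204847, -0.03632427,  1.59998238,  0.02118904,
        1.02108272, -0.11283068]), 'qd': array([ 2.28816953e-05, -1.37756186e-03, -3.26657408e-04,  8.11715361e-05,
       -6.44311293e-04,  1.84810103e-03, -9.60554442e-04]), 'joint_efforts': array([ 8.18049466e-04, -9.27091455e+01,  1.98040433e+00, -3.69908702e+01,
        1.78784964e-02,  8.38664419e-03, -8.90719707e-05]), 'position': array([0.20114441, 0.59138027, 0.20971348]), 'tool_rot': array([-3.14045858e+00,  7.21972534e-05,  2.81374838e+00]), 'force': array([ 0.31186383, -0.13559328,  0.87689971]), 'moment': array([-0.02659549, -0.01456827,  0.00817521]), 'finger_force': 0.0, 'grip_width': 0.08476048692581767} 0.0187
scene {'fx': 549.0373816133022, 'fy': 549.0373816133022, 'cx': 306.8376249975115, 'cy': 245.46927330935077, 'T': array([[ 0.05022996, -0.6927222 ,  0.7194532 ,  1.5204531 ],
       [ 0.99865636,  0.02564429, -0.04503157, -0.11963901],
       [ 0.0127445 ,  0.72074845,  0.69307954,  1.06367387],
       [ 0.        ,  0.        ,  0.        ,  1.        ]])}
top {'fx': 534.458157311232, 'fy': 534.458157311232, 'cx': 319.0369793897163, 'cy': 232.74130464709114, 'T': array([[-0.00374308,  0.99101407, -0.1337053 ,  0.39704178],
       [-0.99991843, -0.00534201, -0.01160185, -0.07801115],
       [-0.01221185,  0.13365096,  0.99095322,  1.30118659],
       [ 0.        ,  0.        ,  0.        ,  1.        ]])}
wrist {'fx': 332.0732294106794, 'fy': 332.0732294106794, 'cx': 316.2298309778864, 'cy': 242.6947447262662, 'hand_eye': array([[-1.02436632e-03,  9.45519736e-01,  3.25563174e-01,
         8.39629222e-02],
       [ 9.99998583e-01,  1.40352704e-03, -9.29766248e-04,
        -4.63840867e-04],
       [-1.33604906e-03,  3.25561760e-01, -9.45519833e-01,
        -1.62933211e-01],
       [ 0.00000000e+00,  0.00000000e+00,  0.00000000e+00,
         1.00000000e+00]])}
```

View pics/top0.png

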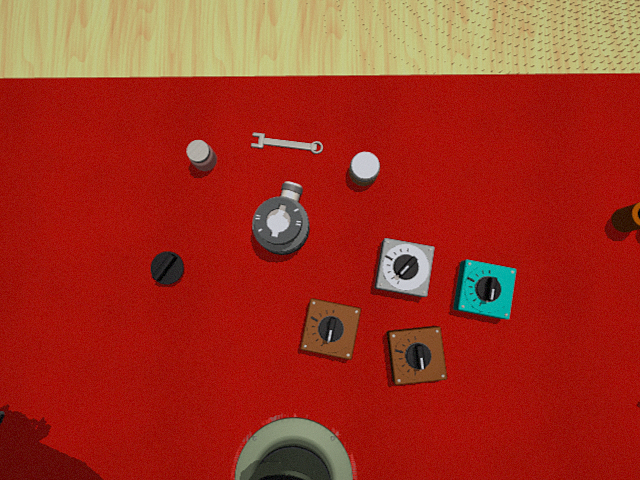

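View pics/scene0.png

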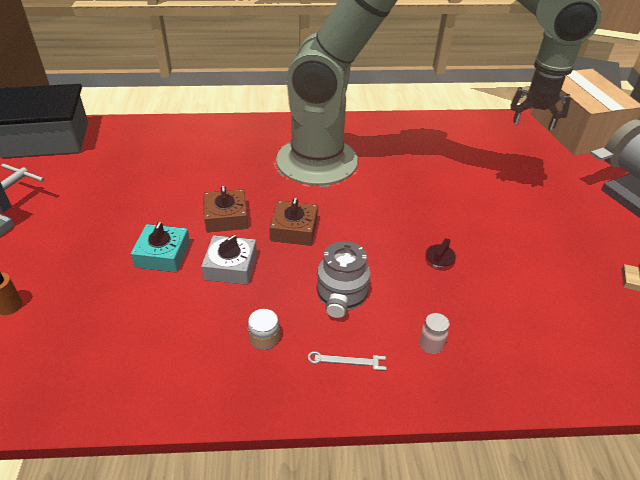

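The top view shows the grey box at (405,268), brown look-alikes at (331,330) and (417,356), and a turquoise one at (487,290). The grey box fits the description and is right of the pot (281,223). The lid is at (167,268). I'll confirm with an enlarged crop.

```bash
cat > h.py <<'E'
import numpy as np,cv2
from workcell import camera_info,readout
from scipy.spatial.transform import Rotation as R
def cam(n,s=None):
    c=camera_info(n)
    if n=="wrist":
        s=s or readout.observe(); T=np.eye(4);T[:3,:3]=R.from_euler('xyz',s['tool_rot']).as_matrix();T[:3,3]=s['position']
        c['T']=T@c['hand_eye']
    return c
def ray(c,uv):
    d=np.array([(uv[0]-c['cx'])/c['fx'],-(uv[1]-c['cy'])/c['fy'],-1.]);d=c['T'][:3,:3]@d
    return c['T'][:3,3],d/np.linalg.norm(d)
def onz(c,uv,z):
    o,d=ray(c,uv);return o+d*(z-o[2])/d[2]
def proj(c,p):
    q=np.linalg.inv(c['T'])@np.r_[p,1];return np.array([c['cx']-c['fx']*q[0]/q[2],c['cy']+c['fy']*q[1]/q[2]])
def tri(c1,u1,c2,u2):
    o1,d1=ray(c1,u1);o2,d2=ray(c2,u2)
    t=np.linalg.lstsq(np.c_[d1,-d2],o2-o1,rcond=None)[0]
    a,b=o1+t[0]*d1,o2+t[1]*d2;return (a+b)/2,np.linalg.norm(a-b)
E
python3 - <<'E'
import cv2,numpy as np
from h import *
t=cv2.imread('pics/top0.png');s=cv2.imread('pics/scene0.png')
def cr(i,x,y,h,w=400,H=300):return cv2.resize(i[y-int(h*.75):y+int(h*.75),x-h:x+h],(w,H),interpolation=cv2.INTER_CUBIC)
cv2.imwrite('pics/m1.png',np.vstack([np.hstack([cr(t,405,268,40),cr(t,281,223,48)]),np.hstack([cr(t,167,268,40),cr(s,229,258,40)])]))
ct,cs=cam('top'),cam('scene')
for n,a,b in (('dialtop',(405,266),(232,243)),('lid',(167,267),(442,248)),('neck',(279,221),(345,256))):print(n,tri(ct,a,cs,b))
E
```

```text
dialtop (array([ 0.48405811, -0.25405784,  0.08188127]), np.float64(0.01043999409443521))
lid (array([0.4875802 , 0.30146735, 0.04536408]), np.float64(0.011157665251541946))
neck (array([0.58338444, 0.02875373, 0.12202987]), np.float64(0.007121310403246911))
```

View pics/m1.png

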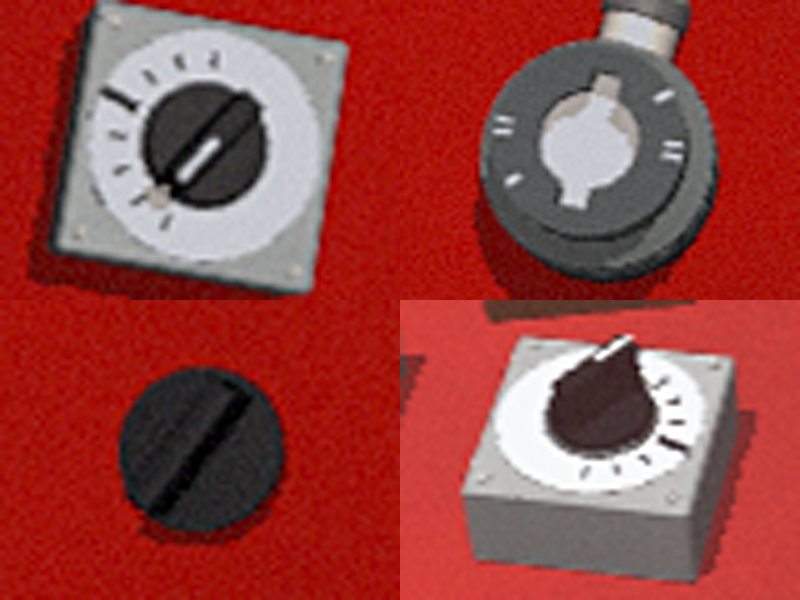

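The crop confirms the grey box, with its white scale, its long mark at top-left and the dial pointer at lower-left. Pot slots, ribs and the lid bar are clear too. I'll go over the lid first for a wrist view on the way.

Emit:
drive_tool(
  targets=[
    {"dx": -0.33,"dy": -0.165,"dz": -0.03,"fingers": 0},
    {"dx": -0.33,"dy": -0.165,"dz": 0},
    {"dx": -0.33,"dy": -0.165},
    {"dx": -0.33,"dy": -0.165},
    {"dx": -0.33,"dy": -0.165},
    {"dx": -0.33,"dy": -0.165},
    {"dx": -0.33,"dy": -0.165},
    {"dx": -0.33,"dy": -0.165},
    {"dx": -0.33,"dy": -0.165},
    {"dx": -0.33,"dy": -0.165},
    {"dx": -0.33,"dy": -0.165},
    {"yaw": 0.09},
    {"yaw": 0.09},
    {"yaw": 0},
  ],
)

```text
invalid input
```

```bash
python3 - <<'E'
from workcell import readout, grab_frame
import cv2,pickle
s=readout.observe();cv2.imwrite('pics/wlid.png',grab_frame('wrist'));pickle.dump(s,open('wlid.pkl','wb'))
print(s['clock'],s['position'],s['tool_rot'],s['qpos'])
E
```

```text
0.15 [0.20118828 0.5914463  0.20986732] [-3.14072804e+00  5.77114730e-05  2.81373057e+00] [-1.3131848   0.52186808 -0.03629193  1.59986769  0.02117839  1.02110754
 -0.11279601]
```

View pics/wlid.png

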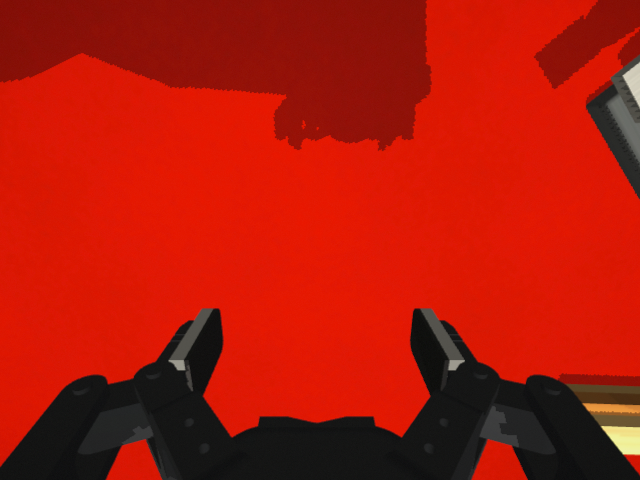

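The wrist view still shows the empty bench at the start, with the fingertips at (212,310) and (418,310). The move was refused, so I'll write all the fields in every row.

Emit:
drive_tool(
  targets=[
    {"dx": -0.33,"dy": -0.165,"dz": -0.03,"yaw": 0,"fingers": 0},
    {"dx": -0.33,"dy": -0.165,"dz": 0,"yaw": 0,"fingers": 0},
    {"dx": -0.33,"dy": -0.165,"dz": 0,"yaw": 0,"fingers": 0},
    {"dx": -0.33,"dy": -0.165,"dz": 0,"yaw": 0,"fingers": 0},
    {"dx": -0.33,"dy": -0.165,"dz": 0,"yaw": 0,"fingers": 0},
    {"dx": -0.33,"dy": -0.165,"dz": 0,"yaw": 0,"fingers": 0},
    {"dx": -0.33,"dy": -0.165,"dz": 0,"yaw": 0,"fingers": 0},
    {"dx": -0.33,"dy": -0.165,"dz": 0,"yaw": 0,"fingers": 0},
    {"dx": -0.33,"dy": -0.165,"dz": 0,"yaw": 0,"fingers": 0},
    {"dx": -0.33,"dy": -0.165,"dz": 0,"yaw": 0,"fingers": 0},
    {"dx": -0.33,"dy": -0.165,"dz": 0,"yaw": 0,"fingers": 0},
    {"dx": 0,"dy": 0,"dz": 0,"yaw": 0.09,"fingers": 0},
    {"dx": 0,"dy": 0,"dz": 0,"yaw": 0.09,"fingers": 0},
    {"dx": 0,"dy": 0,"dz": 0,"yaw": 0,"fingers": 0},
  ],
)

```text
clock: 1.6
position: [0.4865, 0.3028, 0.2132]
tool_rot: [-3.141, 0.0, 2.528]
force: [0.1, 1.0, -0.3]
grip_width: 0.0854
finger_force: 0.0
```

```bash
python3 - <<'E'
from workcell import readout, grab_frame
import cv2,pickle
from h import *
s=readout.observe();im=grab_frame('wrist');cv2.imwrite('pics/wlid1.png',im);pickle.dump(s,open('wlid1.pkl','wb'))
c=cam('wrist',s);print(proj(c,[.4876,.3015,.06]))
u,v=map(int,proj(c,[.4876,.3015,.04]))
cr=im[v-90:v+90,u-120:u+120];print(u-120,v-90)
cr=cv2.resize(np.clip(cr.astype(float)*2,0,255).astype('uint8'),None,fx=3,fy=3)
cv2.imwrite('pics/wlid1c.png',cr)
E
```

```text
[315.97175915 220.36976667]
195 125
```

View pics/wlid1c.png

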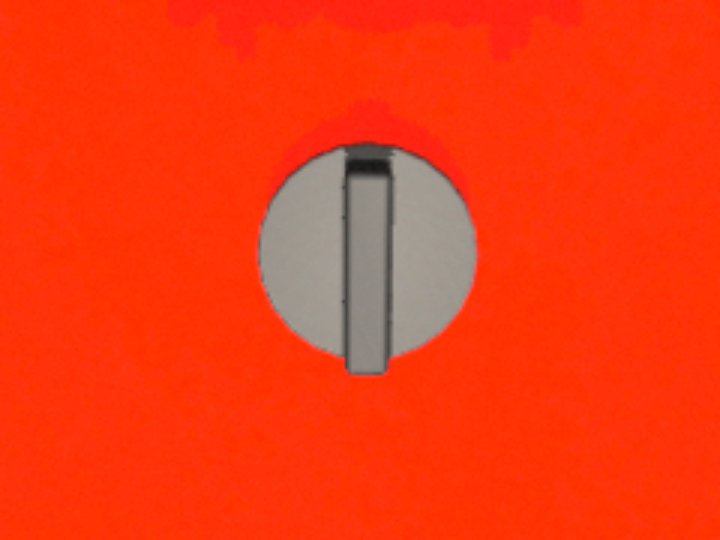

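The lid is at crop centre (368,252). Its bar runs from rows 175 to 374 and is aligned with the tool's x. Next is a stop above the pot.

```bash
cat >> h.py <<'E'
def toolmove(s,p,yaw):
    "shift in tool axes (m) from state s to p, then yaw turn in deg (tool z down: + is clockwise)"
    M=R.from_euler('xyz',s['tool_rot']).as_matrix();d=M.T@(np.array(p)-s['position'])
    return d.round(4),np.degrees((s['tool_rot'][2]-yaw+np.pi)%(2*np.pi)-np.pi).round(1)
E
python3 - <<'E'
import pickle
from h import *
s=pickle.load(open('wlid1.pkl','rb'));c=cam('wrist',s);ct=cam('top');cs=cam('scene')
P=[onz(c,u,.059) for u in((311.3,183.5),(325,183.5),(311.3,249.7),(324.2,249.7))]
for p in P:print(p)
print('bar c',np.mean(P,0),'len',np.linalg.norm(P[0]-P[2]),'w',np.linalg.norm(P[0]-P[1]))
a=(P[0]+P[1]-P[2]-P[3]);print('bar yaw',np.degrees(np.arctan2(a[1],a[0])))
print('flange c',onz(c,(317.7,208.8),.028), 'dia',np.linalg.norm(onz(c,(281.3,208.8),.028)-onz(c,(354,208.8),.028)))
# masks top view: lid centre; height from tri of flange centre
t=cv2.imread('pics/top0.png').astype(int);m=((t.max(2)<70)&(t[:,:,2]<80)).astype('uint8')
m[:, :140]=0;m[:,200:]=0;m[:240]=0;m[300:]=0
ys,xs=np.nonzero(m);(x,y),r=cv2.minEnclosingCircle(np.c_[xs,ys].astype('float32'));print('toplid',x,y,r,tri(ct,(x,y),c,(317.7,208.8)))
print('move',toolmove(s,[.585,.029,.213],np.radians(145)))
E
```

```text
[0.45564065 0.31862856 0.059     ]
[0.46315875 0.32927651 0.059     ]
[0.51026757 0.27967551 0.059     ]
[0.51783803 0.29039257 0.059     ]
bar c [0.48672625 0.30449329 0.059     ] len 0.06709276510835477 w 0.013034593823003485
bar yaw 144.54531759985525
flange c [0.48528359 0.30541389 0.028     ] dia 0.07785378977876418
toplid 166.49501037597656 268.1034851074219 17.00754737854004 (array([0.48636823, 0.30433579, 0.02047861]), np.float64(0.0007680710800069063))
move (array([-2.382e-01, -1.671e-01,  2.000e-04]), np.float64(-0.2))
```

Emit:
drive_tool(
  targets=[
    {"dx": -0.34,"dy": -0.24,"dz": 0,"yaw": 0,"fingers": 0},
    {"dx": -0.34,"dy": -0.24,"dz": 0,"yaw": 0,"fingers": 0},
    {"dx": -0.34,"dy": -0.24,"dz": 0,"yaw": 0,"fingers": 0},
    {"dx": -0.34,"dy": -0.24,"dz": 0,"yaw": 0,"fingers": 0},
    {"dx": -0.34,"dy": -0.24,"dz": 0,"yaw": 0,"fingers": 0},
    {"dx": -0.34,"dy": -0.24,"dz": 0,"yaw": 0,"fingers": 0},
    {"dx": -0.34,"dy": -0.24,"dz": 0,"yaw": 0,"fingers": 0},
    {"dx": 0,"dy": 0,"dz": 0,"yaw": 0,"fingers": 0},
    {"dx": 0,"dy": 0,"dz": 0,"yaw": 0,"fingers": 0},
  ],
)

```text
clock: 2.55
position: [0.5852, 0.0283, 0.2131]
tool_rot: [-3.141, -0.0, 2.533]
force: [0.0, 0.7, 0.1]
grip_width: 0.0858
finger_force: 0.0
```

```bash
python3 - <<'E'
from workcell import readout, grab_frame
import pickle
from h import *
s=readout.observe();im=grab_frame('wrist');cv2.imwrite('pics/wpot1.png',im);pickle.dump(s,open('wpot1.pkl','wb'))
c=cam('wrist',s);u,v=map(int,proj(c,[.585,.029,.13]));print(s['clock'],s['position'],s['tool_rot'],u,v)
u0,v0=u-130,max(v-95,0);print(u0,v0)
cv2.imwrite('pics/wpot1c.png',cv2.resize(im[v0:v0+195,u0:u0+260],None,fx=3,fy=3))
E
```

```text
2.55 [0.58515493 0.02828426 0.21313688] [-3.14143020e+00 -2.31478489e-04  2.53334596e+00] 317 241
187 146
```

View pics/wpot1c.png

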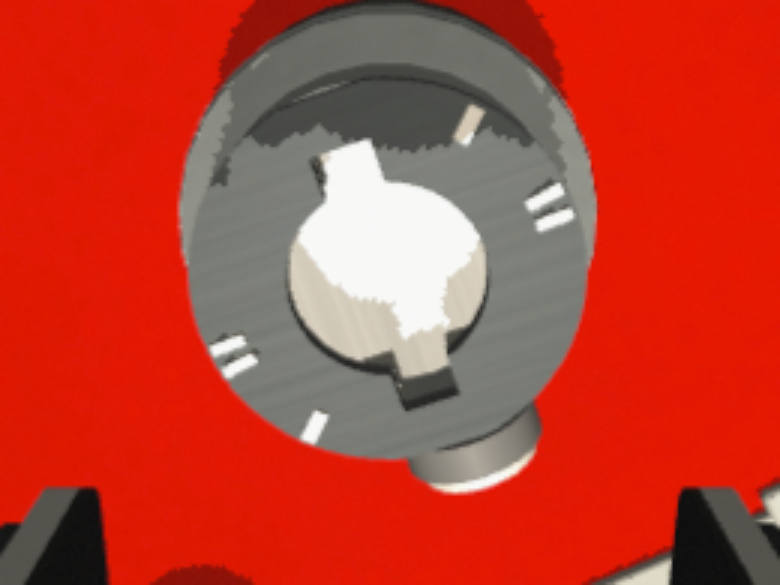

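The pot's slot ends are at crop (343,149) and (431,401), and the single ribs at (469,124) and (315,427). The collar spans columns 188–588.

```bash
python3 - <<'E'
import pickle
from h import *
s=pickle.load(open('wpot1.pkl','rb'));c=cam('wrist',s);ct=cam('top')
f=lambda u:onz(c,(187+u[0]/3,146+u[1]/3),.13)
def ax(a,b):
    p,q=f(a),f(b);d=p-q;print('c',(p+q)/2,'len',np.linalg.norm(d),'yaw',np.degrees(np.arctan2(d[1],d[0])))
ax((343,149),(431,401));ax((469,124),(315,427));ax((550,208),(234,357));ax((188,272),(588,272))
print(tri(c,(187+388/3,146+275/3),ct,(233+(590-400)/4.167,187+140/4.167)))
# box: white plate in top view
t=cv2.imread('pics/top0.png');m=(t.min(2)>165).astype('uint8');m[:225]=0;m[300:]=0;m[:,:370]=0;m[:,440:]=0
n,l,st,ce=cv2.connectedComponentsWithStats(m);i=1+st[1:,4].argmax()
pts=np.argwhere(l==i)[:,::-1].astype('float32');e=cv2.fitEllipse(cv2.convexHull(pts));print(e)
pc=onz(ct,e[0],.0555);print('plate c',pc,'dia',np.linalg.norm(onz(ct,(e[0][0]-e[1][0]/2,e[0][1]),.0555)-onz(ct,(e[0][0]+e[1][0]/2,e[0][1]),.0555)))
mk=onz(ct,(365+118/5,238+101/5),.0555);d=mk-pc;print('mark',np.degrees(np.arctan2(d[1],d[0])),np.linalg.norm(d))
a=onz(ct,(365+162/5,238+193/5),.09);b=onz(ct,(365+250/5,238+103/5),.09);d=a-b;print('bar',np.degrees(np.arctan2(d[1],d[0])),(a+b)/2,np.linalg.norm(d))
S=dict(position=s['position'],tool_rot=s['tool_rot'])
for w in([pc[0],pc[1],.20],):print(toolmove(S,w,np.radians(135)))
E
```

```text
c [0.5836646  0.02943137 0.13      ] len 0.07271862135562736 yaw 163.4420672016419
c [0.58418501 0.02878235 0.13      ] len 0.0921950864391062 yaw 119.36778070529684
c [0.5844147 0.0286156 0.13     ] len 0.0919348580302536 yaw 81.52801048974791
c [0.58164058 0.03057309 0.13      ] len 0.10383313640882993 yaw -124.93203266933034
(array([0.58582209, 0.02700686, 0.11456749]), np.float64(0.0013161854454578194))
((405.3187255859375, 266.7801208496094), (46.81919479370117, 47.47856140136719), 115.37223052978516)
plate c [ 0.48409591 -0.26395242  0.0555    ] dia 0.10876079644787229
mark 62.264211214917296 0.04341758583508259
bar 134.8355982747548 [ 0.47986164 -0.26078751  0.09      ] 0.05750846055639302
(array([-0.0841, -0.2976,  0.0132]), np.float64(10.2))
```

Emit:
drive_tool(
  targets=[
    {"dx": -0.105,"dy": -0.372,"dz": 0,"yaw": 0,"fingers": 0},
    {"dx": -0.105,"dy": -0.372,"dz": 0,"yaw": 0,"fingers": 0},
    {"dx": -0.105,"dy": -0.372,"dz": 0,"yaw": 0,"fingers": 0},
    {"dx": -0.105,"dy": -0.372,"dz": 0,"yaw": 0,"fingers": 0},
    {"dx": -0.105,"dy": -0.372,"dz": 0,"yaw": 0,"fingers": 0},
    {"dx": -0.105,"dy": -0.372,"dz": 0,"yaw": 0,"fingers": 0},
    {"dx": -0.105,"dy": -0.372,"dz": 0,"yaw": 0,"fingers": 0},
    {"dx": -0.105,"dy": -0.372,"dz": 0,"yaw": 0,"fingers": 0},
    {"dx": 0,"dy": 0,"dz": 0,"yaw": 0.057,"fingers": 0},
    {"dx": 0,"dy": 0,"dz": 0,"yaw": 0.057,"fingers": 0},
    {"dx": 0,"dy": 0,"dz": 0,"yaw": 0,"fingers": 0},
  ],
)

```text
clock: 3.7
position: [0.4838, -0.2618, 0.2133]
tool_rot: [3.141, -0.0, 2.354]
force: [0.7, 0.4, -0.5]
grip_width: 0.0852
finger_force: 0.0
```

```bash
python3 - <<'E'
from workcell import readout, grab_frame
import pickle
from h import *
s=readout.observe();im=grab_frame('wrist');cv2.imwrite('pics/wd1.png',im);pickle.dump(s,open('wd1.pkl','wb'))
c=cam('wrist',s);u,v=map(int,proj(c,[.484,-.262,.07]));print(s['clock'],s['position'],s['tool_rot'],s['qpos'],u,v)
u0,v0=u-110,max(v-80,0);print(u0,v0)
cv2.imwrite('pics/wd1c.png',cv2.resize(im[v0:v0+160,u0:u0+220],None,fx=3,fy=3))
E
```

```text
3.7 [ 0.48381104 -0.26182198  0.21326638] [ 3.14137786e+00 -2.68634179e-04  2.35390206e+00] [ 0.17809075  0.41201953  0.28368031  1.80788423 -0.1394785   0.94128001
  1.30473343] 316 221
206 141
```

View pics/wd1c.png

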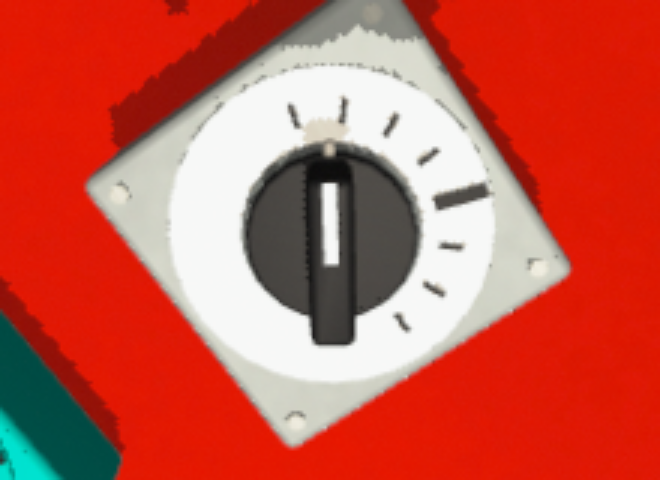

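The dial's bar is vertical in the crop at column 331, pointer end at the top. The long mark is at (461,197) and the plate centre at (332,223).

```bash
python3 - <<'E'
import pickle
from h import *
s=pickle.load(open('wd1.pkl','rb'));c=cam('wrist',s);ct=cam('top')
px=lambda u:(206+u[0]/3,141+u[1]/3)
f=lambda u,z:onz(c,px(u),z)
yw=lambda d:np.degrees(np.arctan2(d[1],d[0]))
pc=f((332,223.5),.0555);print('plate',pc,'dia',np.linalg.norm(f((170,223),.0555)-f((494,223),.0555)))
print('mark',yw(f((461,197),.0555)-pc),yw(f((487,190),.0555)-f((437,203),.0555)))
a,b=f((333,165),.097),f((333,344),.097);print('bar',yw(a-b),(a+b)/2,np.linalg.norm(a-b))
print('white',yw(f((330,184),.097)-f((331,266),.097)))
print('disc',f((332,232),.067),np.linalg.norm(f((246,232),.067)-f((418,232),.067)))
p,q=f((88,187),.055),f((290,447),.055);r=f((570,270),.055);print('edges',yw(p-q),np.linalg.norm(p-q),yw(r-q),np.linalg.norm(r-q),'c',(p+r)/2)
print(tri(c,px((332,223.5)),ct,(405.3,266.8)))
print(toolmove(s,[pc[0],pc[1],.074],s['tool_rot'][2]))
E
```

```text
plate [ 0.48255435 -0.26003448  0.0555    ] dia 0.10725104243832931
mark 56.71674343721928 59.79071725838149
bar 134.85310385893968 [ 0.4823629  -0.25959819  0.097     ] 0.05422832374854941
white 135.485490706681
disc [ 0.48244212 -0.25996863  0.067     ] 0.05506028790872751
edges 169.22827748334788 0.1147940658783195 79.62657519129057 0.11599111076529812 c [ 0.4841004  -0.26137237  0.055     ]
(array([ 0.48588156, -0.26532243,  0.0350532 ]), np.float64(0.0033442760193411053))
(array([0.0021, 0.0003, 0.1393]), np.float64(0.0))
```

Emit:
drive_tool(
  targets=[
    {"dx": 0.02,"dy": 0.003,"dz": 0.4,"yaw": 0,"fingers": 0},
    {"dx": 0,"dy": 0,"dz": 0.4,"yaw": 0,"fingers": 0},
    {"dx": 0,"dy": 0,"dz": 0.4,"yaw": 0,"fingers": 0},
    {"dx": 0,"dy": 0,"dz": 0.19,"yaw": 0,"fingers": 0},
    {"dx": 0,"dy": 0,"dz": 0,"yaw": 0,"fingers": 0.5},
    {"dx": 0,"dy": 0,"dz": 0,"yaw": 0,"fingers": 1},
    {"dx": 0,"dy": 0,"dz": 0,"yaw": 0,"fingers": 1},
    {"dx": 0,"dy": 0,"dz": 0,"yaw": 0,"fingers": 1},
    {"dx": 0,"dy": 0,"dz": 0,"yaw": 0,"fingers": 1},
    {"dx": 0,"dy": 0,"dz": 0,"yaw": 0,"fingers": 1},
    {"dx": 0,"dy": 0,"dz": 0,"yaw": 0,"fingers": 1},
    {"dx": 0,"dy": 0,"dz": 0,"yaw": 0,"fingers": 1},
  ],
  squeeze=30,
)

```text
clock: 4.95
position: [0.483, -0.2614, 0.0752]
tool_rot: [3.14, 0.001, 2.353]
force: [1.3, 3.1, 8.5]
grip_width: 0.0115
finger_force: 29.3
```

Emit:
drive_tool(
  targets=[
    {"dx": 0,"dy": 0,"dz": 0,"yaw": 0.07,"fingers": 1},
    {"dx": 0,"dy": 0,"dz": 0,"yaw": 0.07,"fingers": 1},
    {"dx": 0,"dy": 0,"dz": 0,"yaw": 0.07,"fingers": 1},
    {"dx": 0,"dy": 0,"dz": 0,"yaw": 0.07,"fingers": 1},
    {"dx": 0,"dy": 0,"dz": 0,"yaw": 0.07,"fingers": 1},
    {"dx": 0,"dy": 0,"dz": 0,"yaw": 0.07,"fingers": 1},
    {"dx": 0,"dy": 0,"dz": 0,"yaw": 0.07,"fingers": 1},
    {"dx": 0,"dy": 0,"dz": 0,"yaw": 0.07,"fingers": 1},
    {"dx": 0,"dy": 0,"dz": 0,"yaw": 0.07,"fingers": 1},
    {"dx": 0,"dy": 0,"dz": 0,"yaw": 0.07,"fingers": 1},
    {"dx": 0,"dy": 0,"dz": 0,"yaw": 0.07,"fingers": 1},
    {"dx": 0,"dy": 0,"dz": 0,"yaw": 0.06,"fingers": 1},
    {"dx": 0,"dy": 0,"dz": 0,"yaw": 0,"fingers": 1},
    {"dx": 0,"dy": 0,"dz": 0,"yaw": 0,"fingers": 1},
  ],
)

```text
clock: 6.35
position: [0.4842, -0.2612, 0.0753]
tool_rot: [3.138, -0.001, 1.049]
force: [7.7, 3.1, 6.4]
grip_width: 0.0115
finger_force: 29.2
```

Yaw is now 60.1°, as planned. I'll release, rise and check with the wrist camera.

Emit:
drive_tool(
  targets=[
    {"dx": 0,"dy": 0,"dz": 0,"yaw": 0,"fingers": 0},
    {"dx": 0,"dy": 0,"dz": 0,"yaw": 0,"fingers": 0},
    {"dx": 0,"dy": 0,"dz": 0,"yaw": 0,"fingers": 0},
    {"dx": 0,"dy": 0,"dz": 0,"yaw": 0,"fingers": 0},
    {"dx": 0,"dy": 0,"dz": 0,"yaw": 0,"fingers": 0},
    {"dx": 0,"dy": 0,"dz": -0.4,"yaw": 0,"fingers": 0},
    {"dx": 0,"dy": 0,"dz": -0.4,"yaw": 0,"fingers": 0},
    {"dx": 0,"dy": 0,"dz": -0.4,"yaw": 0,"fingers": 0},
    {"dx": 0,"dy": 0,"dz": -0.2,"yaw": 0,"fingers": 0},
    {"dx": 0,"dy": 0,"dz": 0,"yaw": 0,"fingers": 0},
  ],
)

```text
clock: 7.35
position: [0.4832, -0.2621, 0.2169]
tool_rot: [3.138, -0.001, 1.048]
force: [-0.4, 0.0, 0.3]
grip_width: 0.0853
finger_force: 0.0
```

```bash
python3 - <<'E'
from workcell import readout, grab_frame
import pickle
from h import *
s=readout.observe();im=grab_frame('wrist');cv2.imwrite('pics/wd2.png',im);pickle.dump(s,open('wd2.pkl','wb'))
c=cam('wrist',s);u,v=map(int,proj(c,[.4825,-.2605,.07]));print(s['clock'],s['position'],s['tool_rot'],u,v)
u0,v0=u-110,max(v-80,0);print(u0,v0)
cv2.imwrite('pics/wd2c.png',cv2.resize(im[v0:v0+160,u0:u0+220],None,fx=3,fy=3))
print(toolmove(s,[.4865,.3045,.213],np.radians(144.5)))
E
```

```text
7.35 [ 0.48315653 -0.2620904   0.21687418] [ 3.13758555e+00 -1.07989569e-03  1.04814733e+00] 314 219
204 139
(array([ 0.4926, -0.2799,  0.0033]), np.float64(-84.4))
```

View pics/wd2c.png

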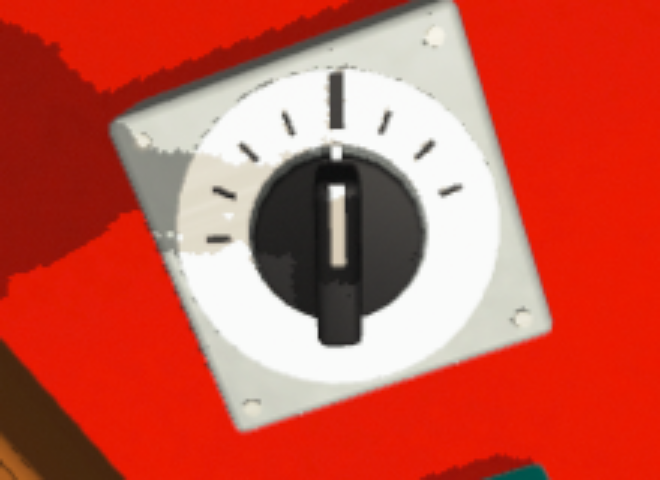

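The pointer lines up with the long mark (336,100). Now back over the lid.

Emit:
drive_tool(
  targets=[
    {"dx": 0.352,"dy": -0.2,"dz": 0,"yaw": 0,"fingers": 0},
    {"dx": 0.352,"dy": -0.2,"dz": 0,"yaw": 0,"fingers": 0},
    {"dx": 0.352,"dy": -0.2,"dz": 0,"yaw": 0,"fingers": 0},
    {"dx": 0.352,"dy": -0.2,"dz": 0,"yaw": 0,"fingers": 0},
    {"dx": 0.352,"dy": -0.2,"dz": 0,"yaw": 0,"fingers": 0},
    {"dx": 0.352,"dy": -0.2,"dz": 0,"yaw": 0,"fingers": 0},
    {"dx": 0.352,"dy": -0.2,"dz": 0,"yaw": 0,"fingers": 0},
    {"dx": 0.352,"dy": -0.2,"dz": 0,"yaw": 0,"fingers": 0},
    {"dx": 0.352,"dy": -0.2,"dz": 0,"yaw": 0,"fingers": 0},
    {"dx": 0.352,"dy": -0.2,"dz": 0,"yaw": 0,"fingers": 0},
    {"dx": 0.352,"dy": -0.2,"dz": 0,"yaw": 0,"fingers": 0},
    {"dx": 0.352,"dy": -0.2,"dz": 0,"yaw": 0,"fingers": 0},
    {"dx": 0.352,"dy": -0.2,"dz": 0,"yaw": 0,"fingers": 0},
    {"dx": 0.35,"dy": -0.2,"dz": 0,"yaw": 0,"fingers": 0},
  ],
)

```text
clock: 8.8
position: [0.4846, 0.3067, 0.213]
tool_rot: [-3.141, 0.002, 1.048]
force: [0.3, -0.7, -1.0]
grip_width: 0.0856
finger_force: 0.0
```

Emit:
drive_tool(
  targets=[
    {"dx": 0,"dy": 0,"dz": 0,"yaw": -0.085,"fingers": 0},
    {"dx": 0,"dy": 0,"dz": 0,"yaw": -0.085,"fingers": 0},
    {"dx": 0,"dy": 0,"dz": 0,"yaw": -0.085,"fingers": 0},
    {"dx": 0,"dy": 0,"dz": 0,"yaw": -0.085,"fingers": 0},
    {"dx": 0,"dy": 0,"dz": 0,"yaw": -0.085,"fingers": 0},
    {"dx": 0,"dy": 0,"dz": 0,"yaw": -0.085,"fingers": 0},
    {"dx": 0,"dy": 0,"dz": 0,"yaw": -0.085,"fingers": 0},
    {"dx": 0,"dy": 0,"dz": 0,"yaw": -0.085,"fingers": 0},
    {"dx": 0,"dy": 0,"dz": 0,"yaw": -0.085,"fingers": 0},
    {"dx": 0,"dy": 0,"dz": 0,"yaw": -0.085,"fingers": 0},
    {"dx": 0,"dy": 0,"dz": 0,"yaw": -0.085,"fingers": 0},
    {"dx": 0,"dy": 0,"dz": 0,"yaw": 0,"fingers": 0},
  ],
)

```text
clock: 10.0
position: [0.485, 0.3048, 0.2132]
tool_rot: [-3.14, -0.001, 2.519]
force: [0.5, -0.2, -0.6]
grip_width: 0.0851
finger_force: 0.0
```

```bash
python3 - <<'E'
from workcell import readout
from h import *
s=readout.observe();print(s['clock'],s['position'],s['tool_rot'],s['qpos']);print(toolmove(s,[.4863,.3045,.11],np.radians(144.5)))
E
```

```text
10.0 [0.48499742 0.30477206 0.21317097] [-3.14016662e+00 -9.49815247e-04  2.51920086e+00] [-0.90032574  0.45482956  0.32921488  1.74999099 -0.173905    0.96698791
  0.4455256 ]
(array([-0.0013,  0.0007,  0.1032]), np.float64(-0.2))
```

Emit:
drive_tool(
  targets=[
    {"dx": -0.013,"dy": 0.007,"dz": 0.3,"yaw": 0,"fingers": 0},
    {"dx": 0,"dy": 0,"dz": 0.3,"yaw": 0,"fingers": 0},
    {"dx": 0,"dy": 0,"dz": 0,"yaw": 0,"fingers": 0},
  ],
)

```text
clock: 10.3
position: [0.4849, 0.3037, 0.1507]
tool_rot: [-3.136, -0.002, 2.513]
force: [0.2, 0.9, 0.6]
grip_width: 0.0852
finger_force: 0.0
```

```bash
python3 - <<'E'
from workcell import readout,grab_frame
import pickle
from h import *
s2=readout.observe();im2=grab_frame('wrist');cv2.imwrite('pics/wlid2.png',im2)
s1=pickle.load(open('wlid1.pkl','rb'));im1=cv2.imread('pics/wlid1.png')
res=[]
for s,im in((s1,im1),(s2,im2)):
    c=cam('wrist',s);g=cv2.cvtColor(im,cv2.COLOR_BGR2HSV);m=((g[...,1]<120)).astype('uint8')
    m[300:]=0
    n,l,st,ce=cv2.connectedComponentsWithStats(m);u,v=map(int,proj(c,[.486,.304,.04]));i=l[v,u]
    x,y,w,h,a=st[i];print(x,y,w,h,a,ce[i])
    # bar near end: bottom row of blob, its columns
    row=y+h-3;xs=np.nonzero(l[row]==i)[0];e=((xs[0]+xs[-1])/2,y+h-.5);print('end',e,len(xs))
    rw=[np.ptp(np.nonzero(l[r]==i)[0]) for r in range(y,y+h)];r=y+int(np.median(np.nonzero(np.array(rw)==max(rw))[0]))
    res.append((c,e,(x+w/2-.5,r),w,row))
(c1,e1,f1,w1,_),(c2,e2,f2,w2,_)=res
print('bar end tri',tri(c1,e1,c2,e2),'flange mid',tri(c1,f1,c2,f2),onz(c2,f2,.028))
for c,e,f,w,_ in res: print(onz(c,e,.059),'flange dia',np.linalg.norm(onz(c,(f[0]-w/2,f[1]),.028)-onz(c,(f[0]+w/2,f[1]),.028)))
print(s2['clock'],s2['position'],s2['tool_rot'])
print(toolmove(s2,[.4863,.3045,.034],np.radians(144.5)))
E
```

```text
281 173 73 77 4154 [316.90635532 209.09388541]
end (np.float64(316.5), np.float64(249.5)) 14
275 184 87 93 5905 [318.04521592 227.24623201]
end (np.float64(318.0), np.float64(276.5)) 17
bar end tri (array([0.51558858, 0.28235105, 0.05075563]), np.float64(0.00010928028483404934)) flange mid (array([0.48414878, 0.30520727, 0.02765923]), np.float64(0.00015718768586153495)) [0.4840163  0.30520674 0.028     ]
[0.51314274 0.28412461 0.059     ] flange dia 0.07811125217328653
[0.51248299 0.28453317 0.059     ] flange dia 0.07777689365134025
10.3 [0.48491155 0.30370808 0.15066298] [-3.13553606e+00 -1.67911570e-03  2.51312953e+00]
(array([-0.0009,  0.0022,  0.1167]), np.float64(-0.5))
```

Emit:
drive_tool(
  targets=[
    {"dx": 0.008,"dy": 0.012,"dz": 0.4,"yaw": 0,"fingers": 0},
    {"dx": 0,"dy": 0,"dz": 0.4,"yaw": 0,"fingers": 0},
    {"dx": 0,"dy": 0,"dz": 0.35,"yaw": 0,"fingers": 0},
    {"dx": 0,"dy": 0,"dz": 0,"yaw": 0,"fingers": 0},
    {"dx": 0,"dy": 0,"dz": 0,"yaw": 0,"fingers": 0.5},
    {"dx": 0,"dy": 0,"dz": 0,"yaw": 0,"fingers": 1},
    {"dx": 0,"dy": 0,"dz": 0,"yaw": 0,"fingers": 1},
    {"dx": 0,"dy": 0,"dz": 0,"yaw": 0,"fingers": 1},
    {"dx": 0,"dy": 0,"dz": 0,"yaw": 0,"fingers": 1},
    {"dx": 0,"dy": 0,"dz": 0,"yaw": 0,"fingers": 1},
    {"dx": 0,"dy": 0,"dz": 0,"yaw": 0,"fingers": 1},
    {"dx": 0,"dy": 0,"dz": 0,"yaw": 0,"fingers": 1},
  ],
  squeeze=70,
)

```text
clock: 11.55
position: [0.4869, 0.3064, 0.0393]
tool_rot: [-3.141, -0.0, 2.517]
force: [-0.5, -0.6, -0.2]
grip_width: 0.0001
finger_force: 0.0
```

The fingers shut on nothing, so I need a look.

```bash
python3 - <<'E'
from workcell import readout,grab_frame
from h import *
s=readout.observe();print(s)
w=grab_frame('wrist');t=grab_frame('top');c=grab_frame('scene')
for n,i in(('w3',w),('t3',t),('s3',c)):cv2.imwrite(f'pics/{n}.png',i)
A=cv2.resize(w,(400,300));cr=lambda i,x,y,h:cv2.resize(i[y-h*3//4:y+h*3//4,x-h:x+h],(400,300),interpolation=cv2.INTER_CUBIC)
cv2.imwrite('pics/m3.png',np.vstack([np.hstack([A,cr(t,167,268,60)]),np.hstack([cr(c,442,250,60),cr(w,316,300,150)])]))
E
```

```text
{'clock': 11.55, 'qpos': array([-0.83190614,  0.69574519,  0.2396312 ,  1.86552151, -0.26810371,
        0.61165689,  0.52080689]), 'qd': array([ 1.19771295e-03,  9.43274815e-05, -2.15862880e-03, -1.77793508e-03,
       -8.90433816e-04,  1.82508517e-03,  6.64486234e-04]), 'joint_efforts': array([-2.06505490e-02, -9.34600997e+01,  9.78952825e+00, -2.40584153e+01,
        1.32115680e-02,  6.25746616e-03, -2.07221798e-03]), 'position': array([0.48689515, 0.30636448, 0.03927929]), 'tool_rot': array([-3.14148163e+00, -1.98675128e-05,  2.51687730e+00]), 'force': array([-0.48725807, -0.56562743, -0.19272609]), 'moment': array([ 0.01705658, -0.09244459, -0.01819659]), 'finger_force': 0.0, 'grip_width': 0.00011296335014406482}
```

View pics/m3.png

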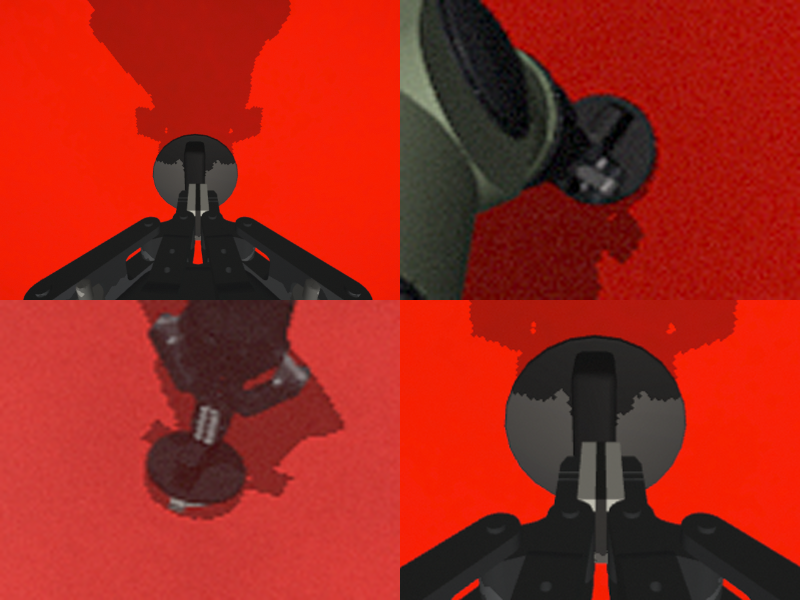

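```bash
python3 - <<'E'
from workcell import readout
from h import *
s=readout.observe();c=cam('wrist',s);im=cv2.imread('pics/w3.png')
g=cv2.cvtColor(im,cv2.COLOR_BGR2HSV);m=(g[...,1]<130)&(np.arange(480)[:,None]<300)
for r in range(210,300,10):
    xs=np.nonzero(m[r,200:440])[0]+200
    print(r,xs.min() if len(xs) else 0,xs.max() if len(xs) else 0)
print('TCP px',proj(c,s['position']))
for z in(.0,.028,.059):print(z,[proj(c,np.array([.485,.305,z])+d) for d in(np.zeros(3),np.array([-.814,.581,0])*.035,-np.array([-.814,.581,0])*.035)])
g=cv2.cvtColor(im,cv2.COLOR_BGR2GRAY)
for r in range(220,340,8):print(r,list(g[r,292:342:2]))
E
```

```text
210 0 0
220 287 337
230 269 355
240 259 365
250 252 372
260 248 376
270 246 378
280 245 379
290 247 377
TCP px [316.83923519 290.82826602]
0.0 [array([313.28348627, 262.18915134]), array([312.7898953 , 210.11920882]), array([313.72813911, 309.09650741])]
0.028 [array([312.94100826, 280.65010315]), array([312.35333795, 222.10061903]), array([313.46281718, 332.63783031])]
0.059 [array([312.43158478, 308.11009166]), array([311.69146316, 240.26591496]), array([313.07476875, 367.06835736])]
220 [np.uint8(41), np.uint8(39), np.uint8(39), np.uint8(39), np.uint8(38), np.uint8(38), np.uint8(39), np.uint8(39), np.uint8(40), np.uint8(38), np.uint8(39), np.uint8(39), np.uint8(39), np.uint8(39), np.uint8(40), np.uint8(40), np.uint8(40), np.uint8(40), np.uint8(41), np.uint8(42), np.uint8(42), np.uint8(40), np.uint8(23), np.uint8(26), np.uint8(40)]
228 [np.uint8(38), np.uint8(37), np.uint8(35), np.uint8(31), np.uint8(19), np.uint8(19), np.uint8(20), np.uint8(17), np.uint8(18), np.uint8(19), np.uint8(19), np.uint8(19), np.uint8(17), np.uint8(19), np.uint8(19), np.uint8(19), np.uint8(23), np.uint8(40
[... 4066 characters left out ...]
, np.uint8(29), np.uint8(29), np.uint8(89), np.uint8(102), np.uint8(101), np.uint8(102), np.uint8(101), np.uint8(102), np.uint8(88), np.uint8(26), np.uint8(25), np.uint8(25), np.uint8(58), np.uint8(102), np.uint8(102), np.uint8(102), np.uint8(102), np.uint8(102), np.uint8(98), np.uint8(28), np.uint8(29), np.uint8(27), np.uint8(28)]
332 [np.uint8(28), np.uint8(29), np.uint8(27), np.uint8(41), np.uint8(101), np.uint8(102), np.uint8(101), np.uint8(102), np.uint8(101), np.uint8(101), np.uint8(72), np.uint8(24), np.uint8(24), np.uint8(26), np.uint8(48), np.uint8(102), np.uint8(102), np.uint8(102), np.uint8(102), np.uint8(102), np.uint8(102), np.uint8(58), np.uint8(29), np.uint8(28), np.uint8(28)]
```

The fingers lie over the bar, apparently shut above it. I'll check the true fingertip height by projecting into the fixed views.

```bash
python3 - <<'E'
from workcell import readout
from h import *
s=readout.observe();p=s['position'];print(p)
for n in('top','scene'):
    c=cam(n)
    print(n,'TCP',proj(c,p),'TCP+20mm',proj(c,p+[0,0,.02]),'bar top',proj(c,[.485,.305,.059]),'flange',proj(c,[.485,.305,.028]))
t=cv2.imread('pics/t3.png');sc=cv2.imread('pics/s3.png')
for n,i,(x,y) in(('top',t,(167,268)),('scene',sc,(442,250))):
    g=cv2.cvtColor(i,cv2.COLOR_BGR2HSV);w=i[y-45:y+45,x-60:x+60].astype(int)
    m=(w.min(2)>85)&(np.ptp(w,axis=2)<60);ys,xs=np.nonzero(m);print(n,'pale',[(a+x-60,b+y-45) for a,b in zip(xs,ys)][:60])
    w0=(i.max(2)<80)
    m=(i[...,2]<110)&(i[...,2].astype(int)-i[...,1]<70)
    for r in range(y-20,y+22,3):
        xs=np.nonzero(m[r,x-40:x+40])[0]+x-40;print(r,xs.min() if len(xs) else '',xs.max() if len(xs) else '',end='; ')
    print()
E
```

```text
[0.48690673 0.30635707 0.03925773]
top TCP [163.26943806 267.18567665] TCP+20mm [160.6894321  266.58755226] bar top [161.2734143  267.40939277] flange [165.2243204  268.30883167]
scene TCP [441.21144326 249.74200988] TCP+20mm [442.58409585 244.35777077] bar top [441.89891516 243.94525823] flange [439.79432212 252.24548682]
top pale [(np.int64(107), np.int64(223)), (np.int64(108), np.int64(223)), (np.int64(109), np.int64(223)), (np.int64(111), np.int64(223)), (np.int64(112), np.int64(223)), (np.int64(107), np.int64(224)), (np.int64(108), np.int64(224)), (np.int64(109), np.int64(224)), (np.int64(110), np.int64(224)), (np.int64(112), np.int64(224)), (np.int64(107), np.int64(225)), (np.int64(108), np.int64(225)), (np.int64(109), np.int64(225)), (np.int64(110), np.int64(225)), (np.int64(111), np.int64(225)), (np.int64(107), np.int64(226)), (np.int64(108), np.int64(226)), (np.int64(109), np.int64(226)), (np.int64(110), np.int64(226)), (np.int64(111), np.int64(226)), (np.int64(107), np.int64(227)), (np.int64(108), np.int64(227)), (np.int64(109), np.int64(227)), (np.int64(110), np.int64(227)
[... 2745 characters left out ...]
int64(238)), (np.int64(442), np.int64(239)), (np.int64(443), np.int64(239)), (np.int64(446), np.int64(239)), (np.int64(442), np.int64(240)), (np.int64(443), np.int64(240)), (np.int64(445), np.int64(240)), (np.int64(446), np.int64(240)), (np.int64(441), np.int64(241)), (np.int64(442), np.int64(241)), (np.int64(445), np.int64(241)), (np.int64(446), np.int64(241)), (np.int64(442), np.int64(242)), (np.int64(445), np.int64(242)), (np.int64(446), np.int64(242)), (np.int64(441), np.int64(243)), (np.int64(442), np.int64(243))]
230 434 473; 233 440 471; 236 440 464; 239 440 458; 242 439 450; 245 432 449; 248 428 450; 251 426 453; 254 426 454; 257 427 455; 260 429 454; 263 432 452; 266 433 444; 269  ;
```

Emit:
drive_tool(
  targets=[
    {"dx": 0,"dy": 0,"dz": 0,"yaw": 0,"fingers": 0},
    {"dx": 0,"dy": 0,"dz": 0,"yaw": 0,"fingers": 0},
    {"dx": 0,"dy": 0,"dz": 0,"yaw": 0,"fingers": 0},
    {"dx": 0,"dy": 0,"dz": 0,"yaw": 0,"fingers": 0},
    {"dx": 0,"dy": 0,"dz": 0,"yaw": 0,"fingers": 0},
  ],
  squeeze=30,
)

```text
clock: 12.2
position: [0.4869, 0.3064, 0.0393]
tool_rot: [-3.142, -0.0, 2.517]
force: [-0.2, -0.0, 0.1]
grip_width: 0.0723
finger_force: 0.0
```

```bash
python3 - <<'E'
from workcell import readout,grab_frame
from h import *
s=readout.observe();w=grab_frame('wrist');t=grab_frame('top');c=grab_frame('scene')
for n,i in(('w4',w),('t4',t),('s4',c)):cv2.imwrite(f'pics/{n}.png',i)
print(s['clock'],s['position'],s['tool_rot'],s['force'],s['grip_width'])
cr=lambda i,x,y,h:cv2.resize(i[y-h*3//4:y+h*3//4,x-h:x+h],(400,300),interpolation=cv2.INTER_CUBIC)
br=lambda i:np.clip(i.astype(float)*1.8,0,255).astype('uint8')
cv2.imwrite('pics/m4.png',br(np.vstack([np.hstack([cv2.resize(w,(400,300)),cr(c,442,245,40)]),np.hstack([cr(cv2.imread('pics/s3.png'),442,245,40),cr(cv2.imread('pics/w3.png'),316,290,100)])])))
E
```

```text
12.2 [0.48691646 0.30638554 0.03928525] [-3.14155217e+00 -1.93149783e-06  2.51684246e+00] [-0.16608806 -0.00334894  0.08275313] 0.0723237833308464
```

View pics/m4.png

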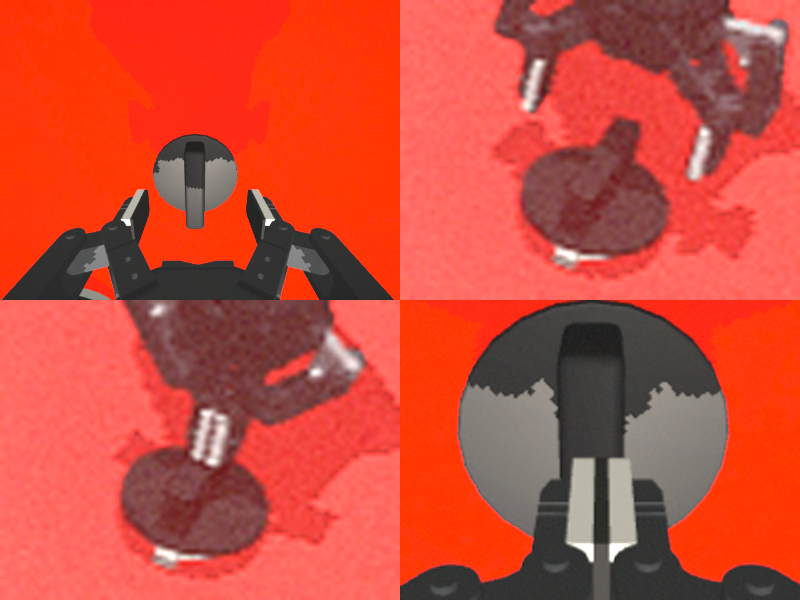

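Vision puts the shut fingertips about 20 mm behind the nominal TCP: the bar is undisturbed and the tips appear level with its top. I'll go 12 mm lower, which is still safe for the flange, and close again.

Emit:
drive_tool(
  targets=[
    {"dx": 0,"dy": -0.02,"dz": 0.06,"yaw": 0,"fingers": 0},
    {"dx": 0,"dy": 0,"dz": 0.06,"yaw": 0,"fingers": 0},
    {"dx": 0,"dy": 0,"dz": 0,"yaw": 0,"fingers": 0.5},
    {"dx": 0,"dy": 0,"dz": 0,"yaw": 0,"fingers": 1},
    {"dx": 0,"dy": 0,"dz": 0,"yaw": 0,"fingers": 1},
    {"dx": 0,"dy": 0,"dz": 0,"yaw": 0,"fingers": 1},
    {"dx": 0,"dy": 0,"dz": 0,"yaw": 0,"fingers": 1},
    {"dx": 0,"dy": 0,"dz": 0,"yaw": 0,"fingers": 1},
    {"dx": 0,"dy": 0,"dz": 0,"yaw": 0,"fingers": 1},
    {"dx": 0,"dy": 0,"dz": 0,"yaw": 0,"fingers": 1},
  ],
)

```text
clock: 13.35
position: [0.4858, 0.3048, 0.0275]
tool_rot: [3.141, 0.0, 2.517]
force: [-1.0, -1.0, 5.3]
grip_width: 0.0153
finger_force: 32.2
```

Gripped at 15.3 mm. I'll take a slightly deeper bite, watching the force.

Emit:
drive_tool(
  targets=[
    {"dx": 0,"dy": 0,"dz": 0,"yaw": 0,"fingers": 0.5},
    {"dx": 0,"dy": 0,"dz": 0,"yaw": 0,"fingers": 0.5},
    {"dx": 0,"dy": 0,"dz": 0,"yaw": 0,"fingers": 0.5},
    {"dx": 0,"dy": 0,"dz": 0.03,"yaw": 0,"fingers": 0.5},
    {"dx": 0,"dy": 0,"dz": 0.03,"yaw": 0,"fingers": 0.5},
    {"dx": 0,"dy": 0,"dz": 0,"yaw": 0,"fingers": 0.5},
  ],
)

```text
clock: 13.95
position: [0.4855, 0.3046, 0.0207]
tool_rot: [-3.141, -0.0, 2.517]
force: [0.1, -0.5, 0.8]
grip_width: 0.0428
finger_force: 0.0
```

Emit:
drive_tool(
  targets=[
    {"dx": 0,"dy": 0,"dz": 0,"yaw": 0,"fingers": 1},
    {"dx": 0,"dy": 0,"dz": 0,"yaw": 0,"fingers": 1},
    {"dx": 0,"dy": 0,"dz": 0,"yaw": 0,"fingers": 1},
    {"dx": 0,"dy": 0,"dz": 0,"yaw": 0,"fingers": 1},
    {"dx": 0,"dy": 0,"dz": 0,"yaw": 0,"fingers": 1},
  ],
  squeeze=70,
)

```text
clock: 14.45
position: [0.4858, 0.3047, 0.0215]
tool_rot: [3.141, -0.0, 2.517]
force: [-1.6, -2.4, 4.9]
grip_width: 0.0142
finger_force: 69.0
```

Firm grip with no flange contact. Lifting.

Emit:
drive_tool(
  targets=[
    {"dx": 0,"dy": 0,"dz": -0.1,"yaw": 0,"fingers": 1},
    {"dx": 0,"dy": 0,"dz": -0.3,"yaw": 0,"fingers": 1},
    {"dx": 0,"dy": 0,"dz": -0.4,"yaw": 0,"fingers": 1},
    {"dx": 0,"dy": 0,"dz": -0.4,"yaw": 0,"fingers": 1},
    {"dx": 0,"dy": 0,"dz": -0.4,"yaw": 0,"fingers": 1},
    {"dx": 0,"dy": 0,"dz": -0.1,"yaw": 0,"fingers": 1},
    {"dx": 0,"dy": 0,"dz": 0,"yaw": 0,"fingers": 1},
  ],
)

```text
clock: 15.15
position: [0.4862, 0.3053, 0.193]
tool_rot: [3.139, 0.0, 2.517]
force: [-0.7, 0.1, -1.9]
grip_width: 0.0141
finger_force: 68.8
```

```bash
cat > inhand.py <<'E'
from workcell import readout,grab_frame
from h import *
import sys
s=readout.observe();im=grab_frame('wrist');cv2.imwrite(f'pics/{sys.argv[1]}.png',im)
g=cv2.cvtColor(im,cv2.COLOR_BGR2HSV);m=((g[...,1]<120)).astype('uint8')
print(s['clock'],s['position'],s['tool_rot'],s['force'],s['grip_width'])
for r in range(210,300,8):
    xs=np.nonzero(m[r,200:440])[0]+200;print(r,(xs.min(),xs.max()) if len(xs) else '',end=' ')
top=[y for y in range(150,320) if m[y,300:330].sum()>5];print('\ntop row',top[:1])
# flange centre in tool axes: lid origin at tool z = +.0215+... flange top 28 mm above origin
c=camera_info('wrist');c['T']=c['hand_eye']
zt=.0215-.028
L=[];
for r in range(215,300):
    xs=np.nonzero(m[r,200:440])[0]+200
    if len(xs)>40 and xs[-1]-xs[0]<150:
        L+= [onz(c,(xs[0]-.5,r),zt)[:2],onz(c,(xs[-1]+.5,r),zt)[:2]]
L=np.array(L);A=np.c_[2*L,np.ones(len(L))];q=np.linalg.lstsq(A,(L**2).sum(1),rcond=None)[0]
print('flange centre tool xy',q[:2],'r',np.sqrt(q[2]+q[:2]@q[:2]))
E
python3 inhand.py wih
```

```text
15.15 [0.48621863 0.3052744  0.19295787] [3.13866522e+00 4.89019294e-04 2.51702239e+00] [-0.67132466  0.09855625 -1.85824377] 0.014111115432021287
210  218  226 (np.int64(296), np.int64(336)) 234 (np.int64(277), np.int64(355)) 242 (np.int64(266), np.int64(366)) 250 (np.int64(258), np.int64(374)) 258 (np.int64(252), np.int64(380)) 266 (np.int64(248), np.int64(383)) 274 (np.int64(245), np.int64(386)) 282 (np.int64(243), np.int64(388)) 290 (np.int64(243), np.int64(389)) 298 (np.int64(243), np.int64(389)) 
top row [224]
flange centre tool xy [ 0.00090463 -0.0005819 ] r 0.03874480799119343
```

Emit:
drive_tool(
  targets=[
    {"dx": -0.302,"dy": -0.207,"dz": 0,"yaw": 0,"fingers": 1},
    {"dx": -0.302,"dy": -0.207,"dz": 0,"yaw": 0,"fingers": 1},
    {"dx": -0.302,"dy": -0.207,"dz": 0,"yaw": 0,"fingers": 1},
    {"dx": -0.302,"dy": -0.207,"dz": 0,"yaw": 0,"fingers": 1},
    {"dx": -0.302,"dy": -0.207,"dz": 0,"yaw": 0,"fingers": 1},
    {"dx": -0.302,"dy": -0.207,"dz": 0,"yaw": 0,"fingers": 1},
    {"dx": -0.302,"dy": -0.207,"dz": 0,"yaw": 0,"fingers": 1},
    {"dx": -0.302,"dy": -0.207,"dz": 0,"yaw": 0,"fingers": 1},
    {"dx": 0,"dy": 0,"dz": 0,"yaw": -0.073,"fingers": 1},
    {"dx": 0,"dy": 0,"dz": 0,"yaw": -0.073,"fingers": 1},
    {"dx": 0,"dy": 0,"dz": 0,"yaw": -0.073,"fingers": 1},
    {"dx": 0,"dy": 0,"dz": 0,"yaw": 0,"fingers": 1},
    {"dx": 0,"dy": 0,"dz": 0,"yaw": 0,"fingers": 1},
  ],
)

```text
clock: 16.5
position: [0.5843, 0.029, 0.1901]
tool_rot: [-3.141, -0.002, 2.857]
force: [0.6, -1.2, -1.4]
grip_width: 0.0146
finger_force: 68.8
```

```bash
python3 - <<'E'
from workcell import readout
from h import *
s=readout.observe();print(s['position'],s['tool_rot'],toolmove(s,[.5853,.0292,.16],np.radians(163.9)))
E
```

```text
[0.5843063  0.02896677 0.19010771] [-3.14083136e+00 -1.70532957e-03  2.85718867e+00] (array([-0.0009,  0.0005,  0.0301]), np.float64(-0.2))
```

Emit:
drive_tool(
  targets=[
    {"dx": -0.009,"dy": 0.005,"dz": 0.15,"yaw": 0,"fingers": 1},
    {"dx": 0,"dy": 0,"dz": 0.15,"yaw": 0,"fingers": 1},
    {"dx": 0,"dy": 0,"dz": 0.05,"yaw": 0,"fingers": 1},
    {"dx": 0,"dy": 0,"dz": 0.05,"yaw": 0,"fingers": 1},
    {"dx": 0,"dy": 0,"dz": 0.03,"yaw": 0,"fingers": 1},
    {"dx": 0,"dy": 0,"dz": 0.03,"yaw": 0,"fingers": 1},
    {"dx": 0,"dy": 0,"dz": 0,"yaw": 0,"fingers": 1},
  ],
)

```text
clock: 17.2
position: [0.5855, 0.0292, 0.1452]
tool_rot: [-3.141, -0.001, 2.86]
force: [-1.6, -1.0, -3.2]
grip_width: 0.0138
finger_force: 68.8
```

Emit:
drive_tool(
  targets=[
    {"dx": 0,"dy": 0,"dz": 0.03,"yaw": 0,"fingers": 1},
    {"dx": 0,"dy": 0,"dz": 0.03,"yaw": 0,"fingers": 1},
    {"dx": 0,"dy": 0,"dz": 0.03,"yaw": 0,"fingers": 1},
    {"dx": 0,"dy": 0,"dz": 0.03,"yaw": 0,"fingers": 1},
    {"dx": 0,"dy": 0,"dz": 0,"yaw": 0,"fingers": 1},
  ],
)

```text
clock: 17.7
position: [0.5855, 0.029, 0.133]
tool_rot: [-3.141, -0.001, 2.86]
force: [-3.1, -2.2, -4.0]
grip_width: 0.0145
finger_force: 68.8
```

Emit:
drive_tool(
  targets=[
    {"dx": 0,"dy": 0,"dz": 0.02,"yaw": 0,"fingers": 1},
    {"dx": 0,"dy": 0,"dz": 0.02,"yaw": 0,"fingers": 1},
    {"dx": 0,"dy": 0,"dz": 0.01,"yaw": 0,"fingers": 1},
    {"dx": 0,"dy": 0,"dz": 0,"yaw": 0,"fingers": 1},
    {"dx": 0,"dy": 0,"dz": 0,"yaw": 0,"fingers": 1},
  ],
)

```text
clock: 18.2
position: [0.5854, 0.029, 0.1294]
tool_rot: [-3.142, -0.0, 2.86]
force: [-14.0, -3.5, 19.7]
grip_width: 0.0142
finger_force: 72.0
```

Emit:
drive_tool(
  targets=[
    {"dx": 0.01,"dy": 0,"dz": 0,"yaw": 0,"fingers": 1},
    {"dx": 0,"dy": 0,"dz": 0,"yaw": 0,"fingers": 1},
    {"dx": 0,"dy": 0,"dz": 0,"yaw": 0,"fingers": 1},
    {"dx": 0,"dy": 0,"dz": 0,"yaw": 0,"fingers": 1},
  ],
)

```text
clock: 18.6
position: [0.5854, 0.029, 0.1295]
tool_rot: [3.141, 0.001, 2.86]
force: [-7.0, -5.3, 12.4]
grip_width: 0.0141
finger_force: 71.1
```

```bash
python3 inhand.py whome | grep -v row; python3 - <<'E'
from workcell import readout
print(readout.observe()['moment'])
E
```

```text
18.6 [0.58543151 0.02898021 0.12945028] [3.14141772e+00 1.49588141e-03 2.86014141e+00] [-7.01445766 -5.2796458  12.41094701] 0.014069161204094693
210 (np.int64(229), np.int64(401)) 218 (np.int64(227), np.int64(404)) 226 (np.int64(225), np.int64(406)) 234 (np.int64(223), np.int64(408)) 242 (np.int64(223), np.int64(408)) 250 (np.int64(223), np.int64(408)) 258 (np.int64(223), np.int64(407)) 266 (np.int64(221), np.int64(409)) 274 (np.int64(220), np.int64(410)) 282 (np.int64(220), np.int64(410)) 290 (np.int64(221), np.int64(410)) 298 (np.int64(222), np.int64(408)) 
[-0.85128601  1.46669101  0.02319912]Traceback (most recent call last):
  File "inhand.py", line 18, in <module>
    L=np.array(L);A=np.c_[2*L,np.ones(len(L))];q=np.linalg.lstsq(A,(L**2).sum(1),rcond=None)[0]
                                                                   ~~~~~~~~~~^^^
    return umr_sum(a, axis, dtype, out, keepdims, initial, where)
numpy.exceptions.AxisError: axis 1 is out of bounds for array of dimension 1
```

Home: the flange made contact at 0.1295, as predicted, with over 20 mm of travel below the mouth. Now the twist, in two parts.

Emit:
drive_tool(
  targets=[
    {"dx": 0,"dy": 0,"dz": 0,"yaw": 0.05,"fingers": 1},
    {"dx": 0,"dy": 0,"dz": 0,"yaw": 0.05,"fingers": 1},
    {"dx": 0,"dy": 0,"dz": 0,"yaw": 0.05,"fingers": 1},
    {"dx": 0,"dy": 0,"dz": 0,"yaw": 0.05,"fingers": 1},
    {"dx": 0,"dy": 0,"dz": 0,"yaw": 0.05,"fingers": 1},
    {"dx": 0,"dy": 0,"dz": 0,"yaw": 0,"fingers": 1},
  ],
  squeeze=90,
)

```text
clock: 19.25
position: [0.5855, 0.0292, 0.1295]
tool_rot: [3.141, 0.001, 2.465]
force: [-6.7, -4.2, 16.4]
grip_width: 0.0136
finger_force: 88.6
```

Emit:
drive_tool(
  targets=[
    {"dx": 0,"dy": 0,"dz": 0,"yaw": 0.05,"fingers": 1},
    {"dx": 0,"dy": 0,"dz": 0,"yaw": 0.05,"fingers": 1},
    {"dx": 0,"dy": 0,"dz": 0,"yaw": 0.05,"fingers": 1},
    {"dx": 0,"dy": 0,"dz": 0,"yaw": 0.05,"fingers": 1},
    {"dx": 0,"dy": 0,"dz": 0,"yaw": 0.05,"fingers": 1},
    {"dx": 0,"dy": 0,"dz": 0,"yaw": 0,"fingers": 1},
    {"dx": 0,"dy": 0,"dz": 0,"yaw": 0,"fingers": 1},
    {"dx": 0,"dy": 0,"dz": 0,"yaw": 0,"fingers": 1},
  ],
)

```text
clock: 20.05
position: [0.5854, 0.0288, 0.1295]
tool_rot: [3.14, 0.001, 2.075]
force: [-7.1, -5.7, 16.5]
grip_width: 0.0138
finger_force: 88.7
```

```bash
python3 - <<'E'
from workcell import readout,grab_frame
from h import *
s=readout.observe();im=grab_frame('wrist');cv2.imwrite('pics/wfin.png',im);c=cam('wrist',s)
print(s['clock'],s['position'],s['tool_rot'],np.degrees(s['tool_rot'][2]),s['force'],s['moment'],s['finger_force'])
# white rib (far one, in tool +x direction)
n=np.array([.584,.029])
g=cv2.cvtColor(im,cv2.COLOR_BGR2HSV);m=((g[...,1]<60)&(g[...,2]>165)).astype('uint8');k,l,st,ce=cv2.connectedComponentsWithStats(m)
for i in range(1,k):
    if 8<st[i,4]<400:
        p=onz(c,ce[i],.13);d=p[:2]-n
        if np.hypot(*d)<.06:print('rib?',ce[i],st[i,4],np.degrees(np.arctan2(d[1],d[0])),np.hypot(*d))
gr=cv2.cvtColor(im,cv2.COLOR_BGR2GRAY)
for r in(150,165,180,195,205,215,225,235,245,255,265,275,285):print(r,list(map(int,gr[r,286:350:3])))
E
```

```text
20.05 [0.58542007 0.02882384 0.12949491] [3.14045294e+00 1.07402319e-03 2.07490574e+00] 118.88334200462582 [-7.09776777 -5.67806728 16.47629464] [-1.20142994  1.54699663  0.072698  ] 88.711416721344
rib? [312.25157233 206.83018868] 159 120.22128733024526 0.045974057325711755
rib? [363.67479675 222.17886179] 123 85.61170695165127 0.04544264626503769
rib? [373. 230.] 121 77.44680365418394 0.04515200944079863
rib? [221.22222222 246.77777778] 9 -178.3389270931401 0.054436039266844025
rib? [290.78787879 339.48484848] 33 -84.59585928501224 0.034609275281872263
rib? [342.03125 339.375  ] 32 -34.863169874359926 0.03540316503230484
rib? [255.36363636 346.90909091] 11 -104.26289675617171 0.05036040599830977
150 [70, 69, 70, 72, 69, 70, 53, 47, 47, 48, 51, 51, 49, 65, 68, 70, 69, 68, 71, 68, 69, 71]
165 [133, 132, 132, 135, 136, 136, 135, 135, 135, 135, 135, 136, 137, 138, 137, 137, 138, 138, 174, 174, 171, 105]
180 [132, 133, 133, 134, 134, 134, 136, 138, 137, 137, 137, 138, 137, 135, 136, 137, 137, 137, 139, 139, 138, 138]
195 [82, 59, 55, 50, 54, 69, 77, 87, 88, 88, 87, 86, 79, 77, 59, 52, 5
[... 166 characters left out ...]
 211, 93, 92, 91, 91, 92, 91, 92, 93, 91, 89, 92]
225 [89, 91, 91, 50, 36, 25, 20, 21, 21, 31, 34, 30, 20, 21, 19, 24, 36, 59, 93, 91, 91, 91]
235 [35, 36, 35, 37, 36, 37, 38, 37, 38, 36, 38, 37, 36, 37, 38, 36, 37, 37, 36, 36, 36, 37]
245 [35, 36, 36, 35, 34, 17, 19, 18, 17, 18, 19, 18, 18, 20, 19, 18, 36, 35, 35, 36, 36, 35]
255 [34, 34, 34, 34, 20, 18, 21, 21, 20, 20, 21, 20, 20, 20, 20, 18, 26, 34, 34, 34, 34, 34]
265 [32, 32, 32, 33, 23, 30, 34, 33, 33, 33, 33, 33, 33, 33, 34, 30, 23, 34, 33, 32, 32, 34]
275 [33, 32, 33, 33, 20, 29, 32, 34, 33, 33, 33, 33, 34, 34, 32, 29, 24, 33, 33, 34, 34, 33]
285 [32, 31, 31, 32, 22, 28, 33, 33, 33, 34, 33, 32, 33, 34, 32, 28, 23, 32, 31, 31, 31, 46]
```

The bar at column 317 points at the rib at column 312. That is within about 0.06 rad, and the lid is home and gripped at 89 N. Handing in.

```bash
python3 -c "
from workcell import workorder
print(workorder.job_done())"
```

```text
the job is handed in; nothing more can be done
None
```

I handed the job in at about 20 s with the dial's pointer on the long mark and the lid fully home and gripped at 89 N. The lid's bar is within about 0.06 rad of the half-way mark by the wrist camera, and `job_done()` returned no verdict.

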